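# Clear the damp box and hold its lid half open

## Task

The turquoise pail is standing on the lid of the grey damp box: hang it by its bail on the hook of the wooden-footed stand beside it and let go of it. Then raise the lid of the damp box by its bar handle to 45 degrees and finish while still holding it there, steady, because the lid falls shut on its own and the potter needs both hands for the cups inside. Leave the vase and the glaze jar standing where they are.

Things in the scene. Friction and masses are not known exactly. Their poses are not given: they have to be found in the camera images.
- damp_box: grey open box, fixed to the table, 180 (x) x 240 (y) x 110 mm high, walls 8 mm, closed by a wooden lid. Origin: centre of its underside; z up; its -x face is the front, towards the robot, turned by its yaw.
- lid (a joint): opening angle of the wooden lid of the damp box (rad): 0 shut and level, 0.785 is 45 degrees, stop at 1.35. The lid is a 180 x 240 x 12 mm board lying on the box (its top 122 mm above the table), about 0.5 kg, hinged along the box's rear (+x) top edge; its front edge rises. It does not stay open anywhere: let go, it falls shut.
- lid_hinge (a point): point on the lid's hinge axis, middle of the box's rear top edge, 110 mm above the table; the axis runs along the box's y.
- lid_bar (a point): centre of the lid's bar handle: a round steel bar 12 mm thick and 130 mm long, along the box's y, carried by a rod 9 mm thick at each end 50 mm out in front of the lid's front edge in the lid's plane, so that fingers pass down on both sides of it. 116 mm above the table when shut, 230 mm from the hinge axis (and 6 mm above it); it moves with the lid. The bar can turn between gripping fingers.
- pail: loose turquoise round pail, about 0.2 kg, 80 mm outer diameter at the foot, 104 mm at the rim, rim 80 mm high, with a stiff upright arched bail that does not fold. Starts standing on the lid. Origin: centre of its underside; z up; the bail's plane is its y-z plane.
- bail (a point): middle of the bail's straight top grip: a white plastic bar of oblong section, 12 mm wide (pail's x) and 10 mm high, 88 mm long, along the pail's y, 150 mm above the pail's underside (70 mm above its rim).
- stand: hook stand, fixed: dark wooden base 170 x 130 x 14 mm, a thin dark steel post (18 mm thick, 250 mm high) at its origin, and a red hook 8 mm thick that runs from the post in the stand's -x direction, dips to its seat 80 mm out and turns up to a tip 108 mm out. The tip's top is 235 mm above the table. Origin: foot of the post at table height; z up. It may be on the left or the right of the box.
- hook_seat (a point): top of the hook at its lowest place, the seat, 80 mm from the post's axis in the stand's -x direction, 213 mm above the table; a hung bail's bar lies on it across the hook, its middle about 5 mm above this point.
- banding_wheel: fixed bystander: banding wheel (turntable), 170 mm diameter, top 82 mm above the table, on the other side of the box from the stand. Origin: centre of its underside.
- vase: bystander: loose clay-red vase on the banding wheel, 92 mm diameter, 115 mm high. Origin: centre of its underside.
- glaze_jar: bystander: loose amber jar with white cap, 72 mm diameter, 100 mm high, beyond the box. Origin: centre of its underside.
Not all that is in view belongs to the job. Leave any blue look-alike of the stand alone.

How it is judged (in metres and radians):
On the way:
1. the pail hangs by its bail on the hook, let go, with the lid still shut (distance between bail and hook_seat below 0.035 m and contact force between pail and stand above 0.4 N and contact force between pail and the arm below 0.05 N and contact force between pail and the fingers below 0.05 N and contact force between pail and damp_box below 0.05 N and height (world z) of pail above 0.04 m and angle between pail's own z axis and vertical below 0.45 rad and linear speed of pail below 0.2 m/s and value of joint lid below 0.1 rad), for 0.3 s.
At the end, for the whole second after the job is handed in: Lid at 45 degrees within 8, still (under 0.1 rad/s), held by the robot with over 0.5 N. Pail still on the hook by its bail (bail middle within 35 mm of the seat, tilt under 26 degrees), not touched by robot or box. Vase and glaze jar within 30 mm of their starts, upright (distance between bail and hook_seat below 0.035 m and contact force between pail and stand above 0.4 N and contact force between pail and the arm below 0.05 N and contact force between pail and the fingers below 0.05 N and contact force between pail and damp_box below 0.05 N and height (world z) of pail above 0.04 m and angle between pail's own z axis and vertical below 0.45 rad and linear speed of pail below 0.2 m/s and value of joint lid between 0.645 and 0.925 rad and velocity of joint lid between -0.1 and 0.1 rad/s and (contact force between lid and the fingers above 0.5 N or contact force between lid and the arm above 0.5 N)); the arm keeps its last pose, push and grip.
It fails at once if the vase was moved by more than 30 mm or tipped over (distance of vase from where it was at the start of the episode above 0.03 m or angle between vase's own z axis and vertical above 0.5 rad).
It fails at once if the glaze jar was moved by more than 30 mm or tipped over (distance of glaze_jar from where it was at the start of the episode above 0.03 m or angle between glaze_jar's own z axis and vertical above 0.5 rad).
It also fails if it takes over 58 s, if anything falls off the work surface, if the arm or the gripper's body presses on something with over 40 N, if the wrist force passes 120 N, or if a joint passes its speed limit or range.

## Robot

A 6-joint arm with a two-finger parallel gripper is mounted at the origin on the work surface. World frame = base frame: x ahead of the robot, y to its left, z up, the work surface at z = 0. Lengths are in m, angles in degrees, forces in N, time in s.
With the tool pointing down it reaches from about 0.3 to 0.75 m from the base axis. Payload 8.5 kg.
Tool frame: the origin (TCP) lies between the finger pads; the fingertips stand env.finger_overhang ahead of it and the grasp point (between the pads) lies 2 mm behind it (env.finger_overhang is the distance from the TCP to the fingertips, in m); z points along the fingers, y is the line along which they close (so a half turn about z gives the same grasp; the last joint's range is limited). The gripper opens to 85 mm and grips with 20 to 120 N. Pads are 22 mm wide; open, the fingers measure 114 mm over their backs; the gripper's body (76 mm by 85 mm) begins 54 mm behind the grasp point. The pads swing forward as they close: fully open they stand 13 mm farther back than shut.
Start: joints at [-82.81, 21.807, 74.336, -0, 83.858, -12.336], TCP at [0.184, -0.518, 0.248] pointing down, gripper open.
Joint ranges: [-178.18, 178.18], [-50.72, 133.34], [12.68, 142.11], [-81.47, 261.47], [9.98, 163.14], [-165.26, 165.26]. Speed limits (degrees/s): [136.94, 136.94, 180, 180, 180, 180].

## Interface

Orientations are given as a 3x3 rotation matrix whose columns are the frame's x, y, z axes.
In Python, from rig import env gives the robot as it stands. The module is installed in compiled form; this text tells all that it offers.
- The arm moves only by the tool jog_arm, never from a script. Its arguments are lists of equal length, an entry for each row: "hand": the finger opening in m, from 0 to 0.0854; "travel": the shift along the world's x, y, z in m, a list of three; "yaw": the turn about the world's z in rad. A call has exactly 5 rows; each row shifts and turns the commanded pose from where the row before left it; what a row does not reach is not made up. A row lasts 1/8 s, in which the tool goes at most 62.5 mm and 10.7 degrees, less where a joint would pass 70% of its speed; a pose out of reach is approached as far as the arm can. A call is refused whole if a number of a shift passes 0.0625 or a number of a turn 0.188, either way. A call with a gripper value outside its range is refused whole. The fingers move at their own pace and stop on an object; "grip_force" is the grip in N (left out, the last holds). Time passes only in rows, so rows that do not move let the fingers close, or fill a call up. It gives the time, the measured TCP pose, the force, the opening and the grip force at its end, in the units of the state.
- env.observe(): the state, without advancing time (a new reading comes with each control period).
- env.get_image(name): name is "scene" or "top" or "wrist"; returns the picture (480x640x3 uint8, red, green, blue); there is no depth.
- env.calibration(name): a dict with "fx", "fy", "cx", "cy" (pixels), "position" and "rotation" of the camera in the world; the wrist camera has in their place "hand_eye" (4x4, takes a point from camera to tool coordinates, whose origin is the TCP and whose axes are the flange's). Camera axes: x right, y down, z forward; pixel columns grow to the right and rows downward; lengths in m; the calibration is good to about 2 mm. A picture is of the moment at which its call begins: read the wrist's pose just before it. calibration takes no time and is no camera call.
- env.close_job(): hands the job in; it is judged then, once.
The state is a dict: "time_s": time; "q": joint angles; "qvel": joint speeds; "joint_efforts": joint torques, N m; "position": TCP position; "tool_rot": TCP orientation; "ft_force": force on the tool from outside, world axes, zero at the start; "wrist_torque": the same for the moment, N m; "grip_width": finger opening in m; "gripper_force": force on a finger pad.
Only numpy, scipy, OpenCV 4.12 (cv2) and the standard library are available. Lean on these libraries where they do the work, as an engineer would, in place of code of your own. Each camera call takes 0.05 s, during which the arm holds its last target. There are 200 camera calls.

## Working session

There is one attempt and no reset: what is moved stays moved. The work goes in short steps, Python scripts to look and compute and a tool call to move; the robot and the scene stay as the last step left them, time stands still between calls to the robot, and variables do not carry over. Pictures are saved under pics/ and viewed, at most 10 in all, crops included, and the job is handed in when it is done.

Besides the shell and the picture viewer there is one more tool, called as name(argument=value, ...), one argument or row to a line, values as JSON. jog_arm: Moves the arm, as the interface text tells. Its arguments: {"type":"object","properties":{"hand":{"type":"array"},"travel":{"type":"array"},"yaw":{"type":"array"},"grip_force":{"type":"number"}},"required":["hand","travel","yaw"]}

```bash
mkdir -p pics
python3 - <<'E'
from rig import env
import cv2,numpy as np
s=env.observe();print(s['time_s'],s['position'],s['tool_rot'],env.finger_overhang)
for n in ("scene","top"):
    cv2.imwrite(f"pics/{n}0.png",env.get_image(n)[:,:,::-1]); print(n,env.calibration(n))
print(env.calibration("wrist"))
E
```

```text
0.0 [ 0.18380874 -0.51809673  0.24769306] [[ 9.42488392e-01  3.34238820e-01 -2.03879426e-04]
 [ 3.34238752e-01 -9.42487312e-01  1.45697779e-03]
 [ 2.94824764e-04 -1.44132906e-03 -9.99998918e-01]] 0.017
scene {'fx': 529.5841428020211, 'fy': 529.5841428020211, 'cx': 323.6136768108134, 'cy': 241.41168585471436, 'position': array([ 1.48220075, -0.0728846 ,  1.01234633]), 'rotation': array([[ 0.04377858,  0.66198823, -0.7482346 ],
       [ 0.9988189 , -0.01320139,  0.04676035],
       [ 0.02107706, -0.74939797, -0.66178429]])}
top {'fx': 508.92114983930475, 'fy': 508.92114983930475, 'cx': 326.03378404989735, 'cy': 247.24782091499378, 'position': array([ 0.31726693, -0.01877917,  1.4122818 ]), 'rotation': array([[-0.02301674, -0.9832403 ,  0.18085557],
       [-0.99916019,  0.02875805,  0.02918717],
       [-0.03389906, -0.18003189, -0.98307648]])}
{'fx': 363.97211874098423, 'fy': 363.97211874098423, 'cx': 324.98020748844397, 'cy': 237.7998302869005, 'hand_eye': array([[-1.67741217e-06, -9.54181502e-01, -2.99228444e-01,
         7.66069456e-02],
       [ 9.99999999e-01,  1.33872171e-05, -4.82950316e-05,
         8.76668213e-04],
       [ 5.00880619e-05, -2.99228443e-01,  9.54181501e-01,
        -1.25935942e-01],
       [ 0.00000000e+00,  0.00000000e+00,  0.00000000e+00,
         1.00000000e+00]])}
```

View pics/top0.png

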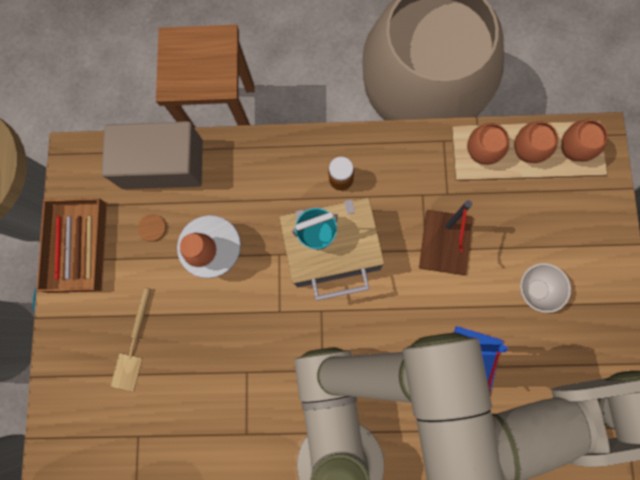

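View pics/scene0.png

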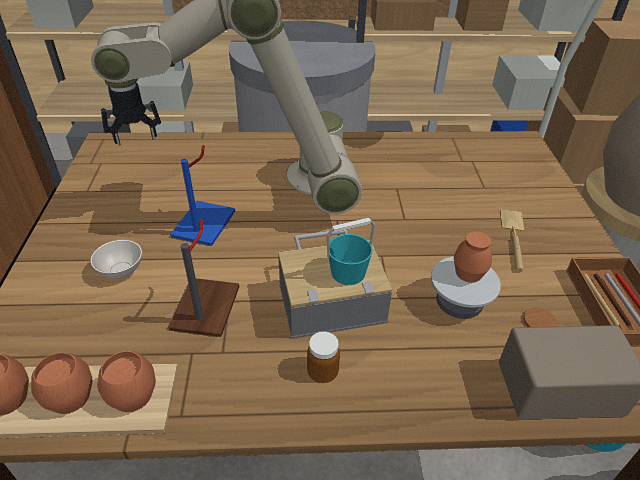

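The top view shows the pail's bail from (294,228) to (336,214), the lid bar from (315,297) to (367,287), and the stand's post top near (465,205) with its hook running down to about (461,250). The blue stand is the decoy. I'll enlarge both views.

Run:
```python
import cv2
a=cv2.imread("pics/top0.png")[185:305,275:475]; cv2.imwrite("pics/tc.png",cv2.resize(a,None,fx=4,fy=4,interpolation=cv2.INTER_CUBIC))
a=cv2.imread("pics/scene0.png")[200:350,160:400]; cv2.imwrite("pics/sc.png",cv2.resize(a,None,fx=3.333333,fy=3.333333,interpolation=cv2.INTER_CUBIC))
```

```text
(no output)
```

View pics/tc.png

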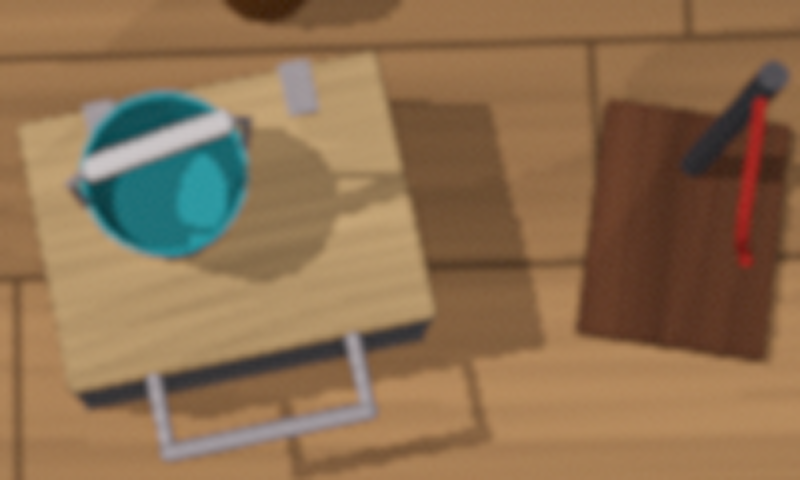

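View pics/sc.png

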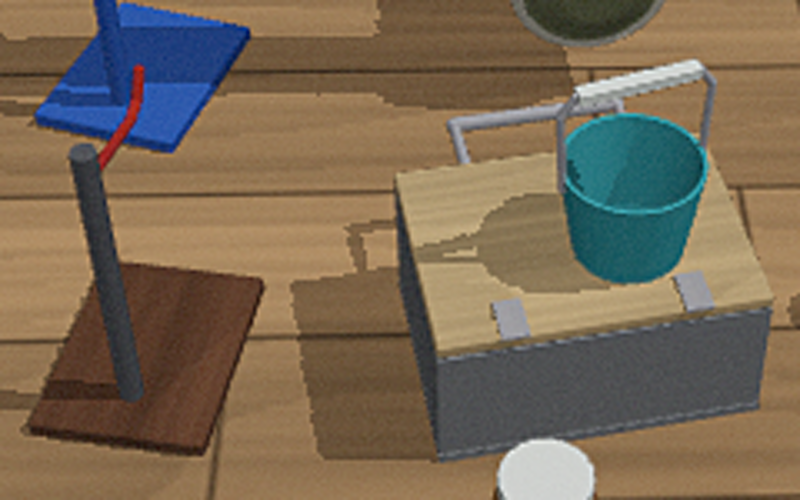

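```bash
cat > h.py <<'E'
from rig import env
import numpy as np
C={n:env.calibration(n) for n in("scene","top")}
def px(n,u,v):
    return (275+u/4,185+v/4) if n=="top" else (160+u*.3,200+v*.3)
def ray(n,p):
    c=C[n];return c['position'],c['rotation']@np.array([(p[0]-c['cx'])/c['fx'],(p[1]-c['cy'])/c['fy'],1])
def pt(n,u,v,z):
    o,d=ray(n,px(n,u,v));return o+d*(z-o[2])/d[2]
E
python3 - <<'E'
from h import *
np.set_printoptions(precision=4,suppress=True)
for nm,n,u,v,z in [("bailL","top",84,172,.272),("bailR","top",232,122,.272),("bailR","scene",578,98,.272),("bailL","scene",700,70,.272),
 ("barL","top",168,453,.116),("barR","top",372,410,.116),("barR","scene",455,124,.116),
 ("post","top",773,77,.25),("post","scene",84,152,.25),("tip","top",745,262,.235),("tip","scene",140,68,.235),
 ("foot","top",695,165,.014),("foot","scene",130,393,.014),
 ("lidBL","top",20,128,.122),("lidBR","top",375,52,.122),("lidFR","top",432,318,.122),("lidFL","top",78,393,.122),
 ("lidBR","scene",438,352,.122),("lidBL","scene",770,303,.122),("lidFR","scene",398,175,.122),
 ("baseBL","top",610,100,.014),("baseFL","top",578,333,.014),("baseFR","top",768,358,.014),("baseBR","top",792,128,.014),
 ("baseBR","scene",30,430,.014),("baseBL","scene",205,452,.014),("baseFL","scene",263,280,.014),("baseFR","scene",115,262,.014)]:
    print(nm,n,pt(n,u,v,z))
E
```

```text
bailL top [0.5741 0.0831 0.272 ]
bailR top [ 0.6009 -0.0027  0.272 ]
bailR scene [0.6062 0.0024 0.272 ]
bailL scene [0.5789 0.0852 0.272 ]
barL top [0.4244 0.0457 0.116 ]
barR top [ 0.4484 -0.0848  0.116 ]
barR scene [ 0.451  -0.0787  0.116 ]
post top [ 0.6235 -0.319   0.25  ]
post scene [ 0.6279 -0.3157  0.25  ]
tip top [ 0.5169 -0.2986  0.235 ]
tip scene [ 0.5246 -0.2951  0.235 ]
foot top [ 0.6241 -0.3214  0.014 ]
foot scene [ 0.6282 -0.3179  0.014 ]
lidBL top [0.6386 0.1381 0.122 ]
lidBR top [ 0.6824 -0.0953  0.122 ]
lidFR top [ 0.5056 -0.1249  0.122 ]
lidFL top [0.4636 0.1021 0.122 ]
lidBR scene [ 0.6902 -0.0913  0.122 ]
lidBL scene [0.6509 0.1379 0.122 ]
lidFR scene [ 0.5148 -0.1213  0.122 ]
baseBL top [ 0.6727 -0.2652  0.014 ]
baseFL top [ 0.5081 -0.2336  0.014 ]
baseFR top [ 0.4873 -0.3621  0.014 ]
baseBR top [ 0.6485 -0.3904  0.014 ]
baseBR scene [ 0.6608 -0.3843  0.014 ]
baseBL scene [ 0.684 -0.258  0.014]
baseFL scene [ 0.5161 -0.2299  0.014 ]
baseFR scene [ 0.4937 -0.3472  0.014 ]
```

Run:
```python
from h import *
np.set_printoptions(precision=4,suppress=True)
for nm,u,v,z in [("foot",194,232,.014),("top",185,162,.25),("tip",203,148,.235),("c1",203,202,.014),("c2",235,209,.014),("c3",212,244,.014),("c4",171,236,.014)]:
    o,d=ray("scene",(u,v)); print(nm,o+d*(z-o[2])/d[2])
```

```text
foot [ 0.305  -0.3745  0.014 ]
top [ 0.3022 -0.3651  0.25  ]
tip [ 0.2095 -0.3324  0.235 ]
c1 [ 0.1624 -0.3667  0.014 ]
c2 [ 0.1992 -0.2656  0.014 ]
c3 [ 0.3582 -0.317   0.014 ]
c4 [ 0.3214 -0.4372  0.014 ]
```

Run:
```python
import cv2
a=cv2.imread("pics/scene0.png")[130:280,100:300]; cv2.imwrite("pics/blue.png",cv2.resize(a,None,fx=4,fy=4,interpolation=cv2.INTER_CUBIC))
```

```text
(no output)
```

View pics/blue.png

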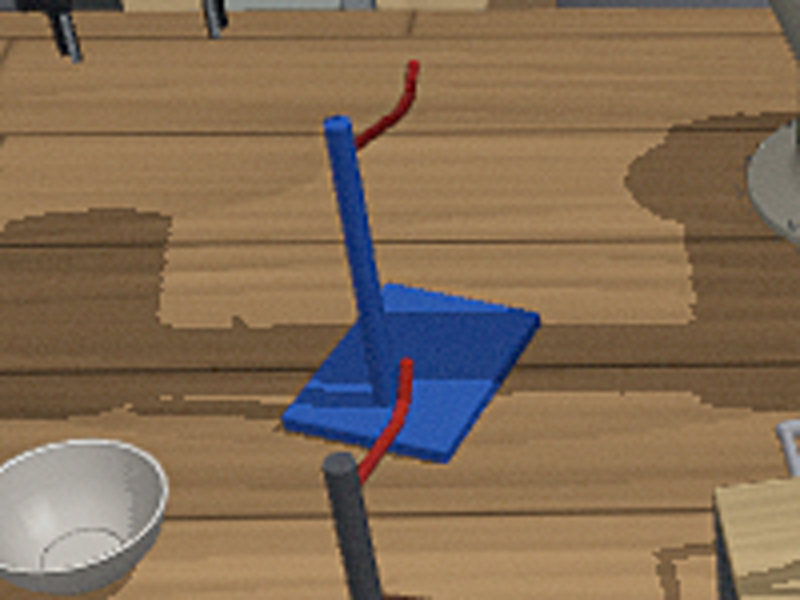

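The blue stand is the decoy: its post is at about (0.30,-0.37) and its top is at 0.25. I'll lift first and pass over it.

Working poses:

| Item | Position (m) | Yaw |
|---|---|---|
| Bail | (0.590, 0.042, 0.272) | 17.7° |
| Hook seat | (0.547, -0.302, 0.213) | -10.7° |
| Lid bar | (0.439, -0.017, 0.116) | 10.5° |

jog_arm(
  hand=[0.085,0.085,0.085,0.085,0.085],
  travel=[
    [0,0,0.06],
    [0,0,0.06],
    [0.03,0.045,0],
    [0.03,0.045,0],
    [0.03,0.045,0],
  ],
  yaw=[0,0,0.1,0.16,0.16],
  grip_force=70,
)

```text
time_s: 0.72
position: [0.2744, -0.3818, 0.368]
tool_rot: [[0.721, 0.693, -0.0], [0.693, -0.721, 0.001], [0.0, -0.001, -1.0]]
ft_force: [-0.4, -0.2, -0.4]
grip_width: 0.0852
gripper_force: 0.0
```

jog_arm(
  hand=[0.085,0.085,0.085,0.085,0.085],
  travel=[
    [0.03,0.045,0],
    [0.03,0.045,0],
    [0.03,0.045,0],
    [0.03,0.045,0],
    [0.03,0.045,0],
  ],
  yaw=[0.16,0.16,0.16,0.16,0.16],
)

```text
time_s: 1.35
position: [0.4244, -0.1567, 0.3682]
tool_rot: [[0.005, 1.0, -0.0], [1.0, -0.005, 0.0], [0.0, -0.0, -1.0]]
ft_force: [-0.1, -0.6, 0.1]
grip_width: 0.085
gripper_force: 0.0
```

```bash
cat >> h.py <<'E'
def st():
    s=env.observe();R=s['tool_rot'];print(round(s['time_s'],3),np.round(s['position'],4),'yang',round(np.degrees(np.arctan2(R[1,1],R[0,1])),2),'q',np.round(s['q'],1),'F',np.round(s['ft_force'],2),'w',round(s['grip_width'],4),s['gripper_force']);return s
E
python3 -c "from h import *;st()"
```

```text
1.35 [ 0.4244 -0.1567  0.3682] yang -0.28 q [-35.3   8.1  74.   -0.   98.  -35. ] F [-0.07 -0.6   0.08] w 0.085 0.0
```

jog_arm(
  hand=[0.085,0.085,0.085,0.085,0.085],
  travel=[
    [0.04,0.048,0],
    [0.04,0.048,0],
    [0.04,0.048,0],
    [0.039,0.048,0],
    [0,0.03,0],
  ],
  yaw=[0.08,0.08,0.08,0.074,0],
)

```text
time_s: 1.98
position: [0.5843, 0.0659, 0.3663]
tool_rot: [[-0.302, 0.953, -0.003], [0.953, 0.302, 0.0], [0.001, -0.002, -1.0]]
ft_force: [0.0, -0.5, -0.3]
grip_width: 0.0848
gripper_force: 0.0
```

Run:
```python
from h import *
import cv2,json
s=st()
cv2.imwrite("pics/w1.png",env.get_image("wrist")[:,:,::-1])
json.dump([s['position'].tolist(),np.array(s['tool_rot']).tolist()],open("w1.json","w"))
```

```text
1.975 [0.5843 0.0659 0.3663] yang 17.58 q [ -5.1  23.2  53.1   0.  103.9 -22.7] F [ 0.01 -0.47 -0.31] w 0.0848 0.0
```

View pics/w1.png

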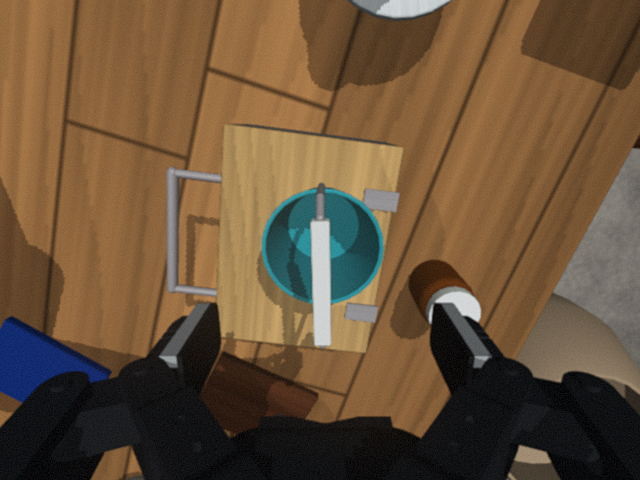

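The wrist view shows the bail grip from (320,220) to (322,346), centred between the fingers, and the lid bar from (172,171) to (172,291). I'll check these against the earlier measurements.

Run:
```python
from h import *
import json
np.set_printoptions(precision=4,suppress=True)
p,R=map(np.array,json.load(open("w1.json")));c=env.calibration("wrist");H=c['hand_eye']
def w(u,v,z):
    d=R@H[:3,:3]@np.array([(u-c['cx'])/c['fx'],(v-c['cy'])/c['fy'],1]);o=p+R@H[:3,3];return o+d*(z-o[2])/d[2]
a,b=w(320,220,.277),w(322,346,.277);print(a,b,(a+b)/2,np.linalg.norm(a-b),np.degrees(np.arctan2(-(a-b)[0],(a-b)[1])))
a,b=w(172,172,.116),w(172,290,.116);print(a,b,(a+b)/2,np.linalg.norm(a-b),np.degrees(np.arctan2(-(a-b)[0],(a-b)[1])))
```

```text
[0.5755 0.0837 0.277 ] [ 0.6032 -0.0006  0.277 ] [0.5894 0.0415 0.277 ] 0.08877574939506243 18.22367755446463
[0.4254 0.0457 0.116 ] [ 0.4497 -0.086   0.116 ] [ 0.4376 -0.0201  0.116 ] 0.1338702265909527 10.442659817184325
```

jog_arm(
  hand=[0.085,0.085,0.085,0.085,0.085],
  travel=[
    [-0.002,-0.001,-0.03],
    [0,0,-0.03],
    [0,0,-0.02],
    [0,0,-0.012],
    [0,0,0],
  ],
  yaw=[0,0,0,0,0],
)

```text
time_s: 2.65
position: [0.5807, 0.0626, 0.2758]
tool_rot: [[-0.299, 0.954, -0.001], [0.954, 0.299, 0.0], [0.001, -0.001, -1.0]]
ft_force: [-0.2, -0.2, 1.2]
grip_width: 0.085
gripper_force: 0.0
```

jog_arm(
  hand=[0.0,0.0,0.0,0.0,0.0],
  travel=[
    [0,0,0],
    [0,0,0],
    [0,0,0],
    [0,0,0],
    [0,0,0],
  ],
  yaw=[0,0,0,0,0],
  grip_force=70,
)

```text
time_s: 3.28
position: [0.581, 0.0627, 0.2767]
tool_rot: [[-0.299, 0.954, 0.001], [0.954, 0.299, 0.0], [-0.0, 0.001, -1.0]]
ft_force: [1.5, 0.4, 2.2]
grip_width: 0.0104
gripper_force: 68.7
```

jog_arm(
  hand=[0.0,0.0,0.0,0.0,0.0],
  travel=[
    [0,0,0],
    [0,0,0],
    [0,0,0.005],
    [0,0,0.01],
    [0,0,0.015],
  ],
  yaw=[0,0,0,0,0],
)

```text
time_s: 3.9
position: [0.5806, 0.0626, 0.3066]
tool_rot: [[-0.299, 0.954, -0.002], [0.954, 0.299, 0.0], [0.001, -0.001, -1.0]]
ft_force: [0.3, 0.0, -2.3]
grip_width: 0.0102
gripper_force: 68.2
```

Lifted cleanly. Next I'll carry the pail around to the front of the hook.

jog_arm(
  hand=[0,0,0,0,0],
  travel=[
    [-0.008,-0.02,0.01],
    [-0.013,-0.034,0],
    [-0.014,-0.036,0],
    [-0.014,-0.036,0],
    [-0.014,-0.036,0],
  ],
  yaw=[-0.05,-0.05,-0.05,-0.05,-0.05],
)

```text
time_s: 4.53
position: [0.5166, -0.1012, 0.3166]
tool_rot: [[-0.05, 0.999, -0.0], [0.999, 0.05, -0.0], [-0.0, -0.0, -1.0]]
ft_force: [0.1, 0.0, -2.3]
grip_width: 0.0103
gripper_force: 68.3
```

jog_arm(
  hand=[0,0,0,0,0],
  travel=[
    [-0.014,-0.036,0],
    [-0.014,-0.036,0],
    [-0.014,-0.036,0],
    [-0.014,-0.034,0],
    [-0.009,-0.02,0],
  ],
  yaw=[-0.05,-0.05,-0.05,-0.05,-0.04],
)

```text
time_s: 5.15
position: [0.4512, -0.2633, 0.3165]
tool_rot: [[0.19, 0.982, -0.001], [0.982, -0.19, -0.0], [-0.0, -0.001, -1.0]]
ft_force: [-0.4, -0.3, -2.5]
grip_width: 0.0098
gripper_force: 68.3
```

jog_arm(
  hand=[0,0,0,0,0],
  travel=[
    [0,0,-0.02],
    [0,0,-0.025],
    [0,0,-0.01],
    [0,0,0],
    [0,0,0],
  ],
  yaw=[0,0,0,0,0],
)

```text
time_s: 5.78
position: [0.453, -0.2616, 0.2623]
tool_rot: [[0.185, 0.983, 0.001], [0.983, -0.185, -0.001], [-0.001, 0.001, -1.0]]
ft_force: [-0.4, -0.5, -2.3]
grip_width: 0.0103
gripper_force: 68.3
```

Run:
```python
from h import *
import cv2
st()
a=cv2.resize(env.get_image("scene")[130:330,140:340,::-1],None,fx=3,fy=3,interpolation=cv2.INTER_CUBIC)
cv2.imwrite("pics/c2.png",a)
```

```text
5.775 [ 0.453  -0.2616  0.2623] yang -10.67 q [-43.   18.5  77.1  -0.   84.3 -32.3] F [-0.4  -0.45 -2.33] w 0.0103 68.33380579948425
```

View pics/c2.png

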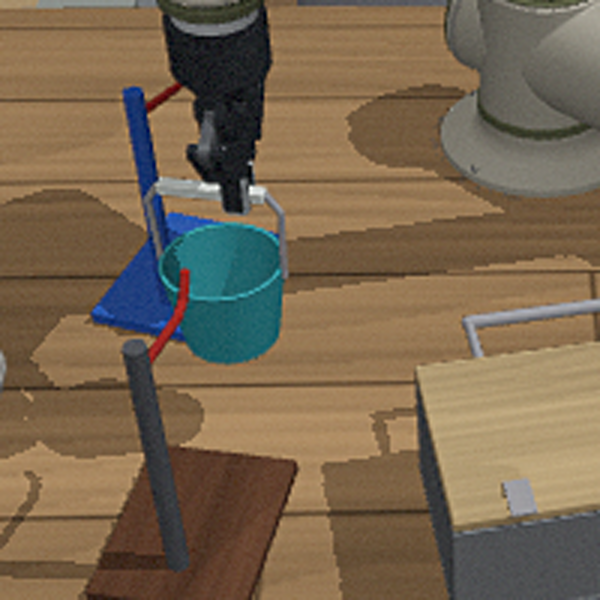

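Run:
```python
from h import *
c=C["scene"]
def pr(P):
    q=c['rotation'].T@(np.array(P)-c['position']);return ((c['fx']*q[0]/q[2]+c['cx']-140)*3,(c['fy']*q[1]/q[2]+c['cy']-130)*3)
y=np.array([.186,.983,0]);m=np.array([.4488,-.284,.2576])
for s in(-.044,0,.044): print(s,np.round(pr(m+s*y),1))
seat=np.array([.5465,-.3025,.213]);print(np.round(pr(seat),1), np.round(pr(seat+[-.0275,.0052,.022]),1))
for a,b in [((155,187),(265,195))]:
  for u,v in(a,b):
    o,d=ray("scene",(140+u/3,130+v/3));P=o+d*(.2576-o[2])/d[2];print(P)
```

```text
-0.044 [155.1 183.1]
0 [208.6 188.7]
0.044 [262.5 194.3]
[176.4 311.6] [184.1 266.6]
[ 0.44592819 -0.32658677  0.2576    ]
[ 0.45793302 -0.23868657  0.2576    ]
```

Bail and hook project where I predicted, within 1–2 px. I'll advance over the tip.

jog_arm(
  hand=[0,0,0,0,0],
  travel=[
    [0.015,-0.003,0],
    [0.025,-0.005,0],
    [0.025,-0.005,0],
    [0.02,-0.004,0],
    [0.012,-0.002,0],
  ],
  yaw=[0,0,0,0,0],
)

```text
time_s: 6.45
position: [0.5506, -0.2805, 0.2616]
tool_rot: [[0.185, 0.983, 0.0], [0.983, -0.185, -0.0], [-0.0, 0.001, -1.0]]
ft_force: [-0.0, -0.3, -2.5]
grip_width: 0.0101
gripper_force: 68.4
```

jog_arm(
  hand=[0,0,0,0,0],
  travel=[
    [0,0,0],
    [0,0,-0.01],
    [0,0,-0.012],
    [0,0,-0.008],
    [0,0,-0.004],
  ],
  yaw=[0,0,0,0,0],
)

```text
time_s: 7.08
position: [0.5496, -0.2803, 0.2266]
tool_rot: [[0.185, 0.983, -0.001], [0.983, -0.185, 0.001], [0.0, -0.001, -1.0]]
ft_force: [-0.4, 0.5, -2.7]
grip_width: 0.0102
gripper_force: 68.4
```

Run:
```python
from h import *
import cv2
st()
a=cv2.resize(env.get_image("scene")[130:330,140:340,::-1],None,fx=3,fy=3,interpolation=cv2.INTER_CUBIC)
cv2.imwrite("pics/c3.png",a)
```

```text
7.075 [ 0.5496 -0.2803  0.2266] yang -10.66 q [-38.   29.5  65.1   0.   85.5 -27.3] F [-0.44  0.5  -2.67] w 0.0102 68.35082173347473
```

View pics/c3.png

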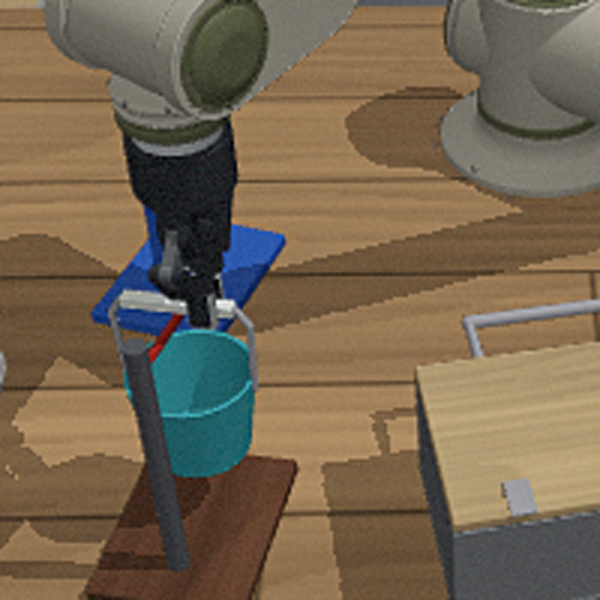

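The bar lies across the hook at about (178,307), its middle, with the tip in front of it. I'll lower it onto the seat.

jog_arm(
  hand=[0,0,0,0,0],
  travel=[
    [0,0,-0.002],
    [0,0,-0.002],
    [0,0,-0.001],
    [0,0,0],
    [0,0,0],
  ],
  yaw=[0,0,0,0,0],
)

```text
time_s: 7.75
position: [0.55, -0.2805, 0.2234]
tool_rot: [[0.185, 0.983, 0.001], [0.983, -0.185, -0.001], [-0.001, 0.002, -1.0]]
ft_force: [-0.9, 1.5, 5.8]
grip_width: 0.0104
gripper_force: 69.4
```

jog_arm(
  hand=[0.02,0.03,0.05,0.05,0.05],
  travel=[
    [0,0,0.001],
    [0,0,0],
    [0,0,0],
    [0,0,0],
    [0,0,0],
  ],
  yaw=[0,0,0,0,0],
)

```text
time_s: 8.38
position: [0.5498, -0.2804, 0.2232]
tool_rot: [[0.185, 0.983, -0.0], [0.983, -0.185, 0.0], [0.0, -0.0, -1.0]]
ft_force: [0.5, -0.8, -0.5]
grip_width: 0.0501
gripper_force: 0.0
```

jog_arm(
  hand=[0.05,0.05,0.05,0.05,0.05],
  travel=[
    [0,0,0.01],
    [0,0,0.02],
    [0,0,0.03],
    [0,0,0.04],
    [0,0,0.03],
  ],
  yaw=[0,0,0,0,0],
)

```text
time_s: 9.0
position: [0.5498, -0.2803, 0.356]
tool_rot: [[0.185, 0.983, 0.002], [0.983, -0.185, -0.002], [-0.001, 0.002, -1.0]]
ft_force: [-0.0, 0.2, -0.8]
grip_width: 0.0497
gripper_force: 0.0
```

Run:
```python
from h import *
import cv2
st()
a=cv2.resize(env.get_image("scene")[130:330,140:340,::-1],None,fx=3,fy=3,interpolation=cv2.INTER_CUBIC)
cv2.imwrite("pics/c4.png",a)
```

```text
9.0 [ 0.5498 -0.2803  0.356 ] yang -10.65 q [-38.   26.5  49.3   0.  104.  -27.3] F [-0.    0.24 -0.79] w 0.0497 0.0
```

View pics/c4.png

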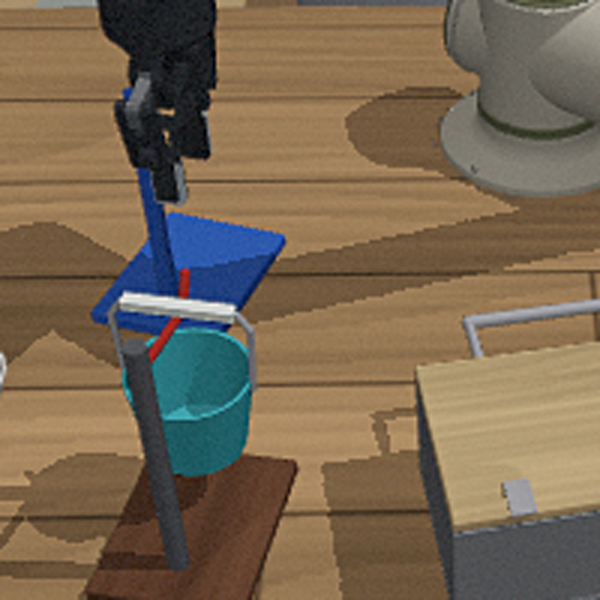

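The pail hangs level on the hook and is released. Now to the bar handle. I'll keep the opening at 0.05 so the rear finger fits the 50 mm gap.

jog_arm(
  hand=[0.05,0.05,0.05,0.05,0.05],
  travel=[
    [-0.014,0.033,0],
    [-0.014,0.033,0],
    [-0.014,0.033,0],
    [-0.014,0.033,0],
    [-0.014,0.033,0],
  ],
  yaw=[0.046,0.046,0.046,0.046,0.046],
)

```text
time_s: 9.68
position: [0.4792, -0.1143, 0.3539]
tool_rot: [[-0.045, 0.999, 0.001], [0.999, 0.045, -0.0], [-0.0, 0.001, -1.0]]
ft_force: [0.4, -0.9, 0.2]
grip_width: 0.05
gripper_force: 0.0
```

jog_arm(
  hand=[0.05,0.05,0.05,0.05,0.05],
  travel=[
    [-0.014,0.033,-0.02],
    [-0.014,0.033,-0.03],
    [-0.014,0.03,-0.03],
    [0,0,-0.05],
    [0,0,-0.04],
  ],
  yaw=[0.046,0.046,0.047,0,0],
)

```text
time_s: 10.3
position: [0.4376, -0.0189, 0.1826]
tool_rot: [[-0.183, 0.983, 0.001], [0.983, 0.183, -0.0], [-0.001, 0.001, -1.0]]
ft_force: [-0.3, 0.1, 0.1]
grip_width: 0.05
gripper_force: 0.0
```

Run:
```python
from h import *
import cv2
s=st()
p,R=s['position'],np.array(s['tool_rot']);c=env.calibration("wrist");H=c['hand_eye']
im=env.get_image("wrist")
cv2.imwrite("pics/w2.png",im[:,:,::-1])
def pr(P):
    q=H[:3,:3].T@(R.T@(np.array(P)-p)-H[:3,3]);return np.round((c['fx']*q[0]/q[2]+c['cx'],c['fy']*q[1]/q[2]+c['cy']),1)
y=np.array([-.182,.983,0])
for t in(-.065,0,.065): print(pr(np.array([.4376,-.0195,.116])+t*y))
```

```text
10.3 [ 0.4376 -0.0189  0.1826] yang 10.53 q [-18.   14.6  97.4  -0.   67.9 -28.6] F [-0.29  0.11  0.1 ] w 0.05 0.0
[324.2 362. ]
[324.2 264.4]
[324.2 146.4]
```

View pics/w2.png

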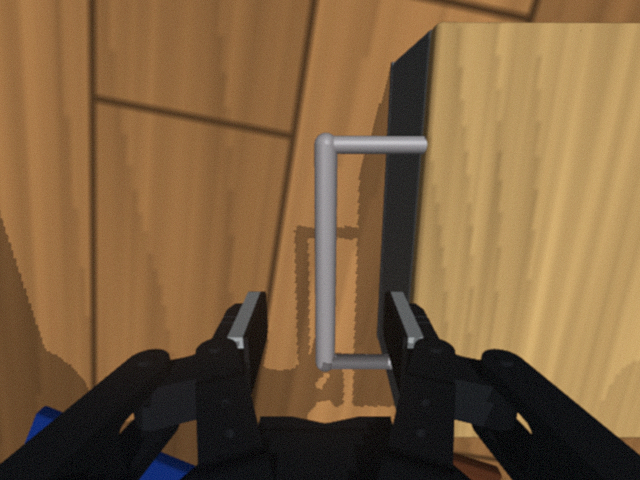

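The bar shows at (325,140)–(324,365), matching the prediction and centred between the fingers. I'll descend and grip.

jog_arm(
  hand=[0.05,0.05,0.05,0.05,0.05],
  travel=[
    [0,0,-0.025],
    [0,0,-0.02],
    [0,0,-0.015],
    [0,0,-0.006],
    [0,0,0],
  ],
  yaw=[0,0,0,0,0],
)

```text
time_s: 10.98
position: [0.4382, -0.0195, 0.1179]
tool_rot: [[-0.182, 0.983, 0.001], [0.983, 0.182, -0.0], [-0.0, 0.001, -1.0]]
ft_force: [0.5, -0.4, 0.2]
grip_width: 0.0502
gripper_force: 0.0
```

jog_arm(
  hand=[0,0,0,0,0],
  travel=[
    [0,0,0],
    [0,0,0],
    [0,0,0],
    [0,0,0],
    [0,0,0],
  ],
  yaw=[0,0,0,0,0],
  grip_force=60,
)

```text
time_s: 11.6
position: [0.4378, -0.0194, 0.1179]
tool_rot: [[-0.182, 0.983, 0.0], [0.983, 0.182, -0.0], [-0.001, 0.0, -1.0]]
ft_force: [-1.7, 0.1, 6.6]
grip_width: 0.0099
gripper_force: 58.5
```

Run:
```python
from h import *
st()
d=np.array([np.cos(np.radians(10.5)),np.sin(np.radians(10.5))])
a0=np.arctan2(6,230);prev=None
for th in np.radians([0,3,8,13,18,23,28,33,38,42,45]):
    r=np.hypot(.23,.006);b=r*(np.cos(a0)-np.cos(a0+th));z=r*(np.sin(a0+th)-np.sin(a0))
    v=np.array([b*d[0],b*d[1],z])
    if prev is not None: print(round(np.degrees(th)),np.round(v,4),np.round(v-prev,4))
    prev=v
```

```text
11.6 [ 0.4378 -0.0194  0.1179] yang 10.49 q [-18.1  19.9 102.9  -0.   57.2 -28.6] F [-1.72  0.06  6.6 ] w 0.0099 58.482293486595154
3 [0.0006 0.0001 0.012 ] [0.0006 0.0001 0.012 ]
8 [0.003  0.0006 0.032 ] [0.0024 0.0004 0.0199]
13 [0.0071 0.0013 0.0516] [0.0041 0.0008 0.0196]
18 [0.0129 0.0024 0.0708] [0.0058 0.0011 0.0192]
23 [0.0203 0.0038 0.0894] [0.0074 0.0014 0.0186]
28 [0.0292 0.0054 0.1073] [0.009  0.0017 0.0179]
33 [0.0397 0.0074 0.1243] [0.0105 0.0019 0.017 ]
38 [0.0516 0.0096 0.1403] [0.0119 0.0022 0.016 ]
42 [0.062  0.0115 0.1524] [0.0105 0.0019 0.012 ]
45 [0.0704 0.013  0.1609] [0.0084 0.0016 0.0085]
```

jog_arm(
  hand=[0,0,0,0,0],
  travel=[
    [0.0006,0.0001,0.012],
    [0.0024,0.0004,0.02],
    [0.004,0.0008,0.0196],
    [0.0058,0.0011,0.0192],
    [0,0,0],
  ],
  yaw=[0,0,0,0,0],
)

```text
time_s: 12.22
position: [0.4502, -0.0171, 0.1892]
tool_rot: [[-0.182, 0.983, -0.0], [0.983, 0.182, -0.001], [-0.001, -0.0, -1.0]]
ft_force: [-3.0, -4.1, -1.8]
grip_width: 0.0095
gripper_force: 58.8
```

jog_arm(
  hand=[0,0,0,0,0],
  travel=[
    [0.0035,0.0007,0.009],
    [0.004,0.0007,0.0096],
    [0.009,0.0017,0.018],
    [0.0105,0.002,0.017],
    [0,0,0],
  ],
  yaw=[0,0,0,0,0],
)

```text
time_s: 12.85
position: [0.4759, -0.0124, 0.2426]
tool_rot: [[-0.182, 0.983, -0.005], [0.983, 0.182, -0.002], [-0.001, -0.005, -1.0]]
ft_force: [-13.6, -5.7, 5.5]
grip_width: 0.0099
gripper_force: 59.1
```

jog_arm(
  hand=[0,0,0,0,0],
  travel=[
    [0.0119,0.0022,0.016],
    [0.0105,0.0019,0.012],
    [0.0084,0.0016,0.0085],
    [0,0,0],
    [0,0,0],
  ],
  yaw=[0,0,0,0,0],
)

```text
time_s: 13.48
position: [0.5055, -0.007, 0.2799]
tool_rot: [[-0.181, 0.983, -0.006], [0.983, 0.181, -0.003], [-0.002, -0.006, -1.0]]
ft_force: [-20.5, -6.3, 18.5]
grip_width: 0.0092
gripper_force: 59.4
```

jog_arm(
  hand=[0,0,0,0,0],
  travel=[
    [0,0,0],
    [0,0,0],
    [0,0,0],
    [0,0,0],
    [0,0,0],
  ],
  yaw=[0,0,0,0,0],
)

```text
time_s: 14.1
position: [0.5054, -0.007, 0.2798]
tool_rot: [[-0.181, 0.983, -0.006], [0.983, 0.181, -0.003], [-0.002, -0.006, -1.0]]
ft_force: [-20.6, -7.2, 17.7]
grip_width: 0.0095
gripper_force: 59.4
```

Run:
```python
from h import *
import cv2
s=st()
print(np.round(s['position']-np.array([.4378,-.0194,.1179]),4),np.round(s['qvel'],2))
im=env.get_image("scene");cv2.imwrite("pics/f.png",im[:,:,::-1])
# pail unchanged vs c4 crop? vase / jar unchanged vs start?
a=im[130:330,140:340,::-1]; b=cv2.resize(cv2.imread("pics/c4.png"),(200,200),interpolation=cv2.INTER_AREA)
print("pail diff",np.abs(a[95:165,38:88].astype(int)-b[95:165,38:88]).mean())
o=cv2.imread("pics/scene0.png");i=im[:,:,::-1]
for n,(x0,x1,y0,y1) in dict(vase=(450,500,230,285),jar=(303,345,330,385)).items(): print(n,np.abs(o[y0:y1,x0:x1].astype(int)-i[y0:y1,x0:x1]).mean())
# wrist force is main evidence of lid being held
```

```text
14.1 [ 0.5054 -0.007   0.2798] yang 10.44 q [-14.1  16.2  77.5  -0.2  86.6 -24.5] F [-20.65  -7.19  17.7 ] w 0.0095 59.4303435087204
[0.0676 0.0124 0.1619] [ 0.   -0.    0.1   0.02 -0.02 -0.02]
pail diff 11.55152380952381
vase 3.028121212121212
jar 3.3386724386724387
```

Held at about 44.7°. I'll ease off the strain along the lid, then check the pail and bystanders by colour centroids, since the picture budget is used up.

jog_arm(
  hand=[0,0,0,0,0],
  travel=[
    [-0.001,0,0.001],
    [-0.001,0,0.001],
    [0,0,0],
    [0,0,0],
    [0,0,0],
  ],
  yaw=[0,0,0,0,0],
)

```text
time_s: 14.78
position: [0.5055, -0.007, 0.2803]
tool_rot: [[-0.181, 0.983, -0.002], [0.983, 0.181, -0.002], [-0.001, -0.003, -1.0]]
ft_force: [-5.2, -6.0, 1.4]
grip_width: 0.0099
gripper_force: 59.0
```

Run:
```python
from h import *
import cv2
s=st();i=env.get_image("scene")[:,:,::-1].copy();o=cv2.imread("pics/scene0.png")
b=cv2.resize(cv2.imread("pics/c4.png"),(200,200),interpolation=cv2.INTER_AREA);a=i[130:330,140:340]
def m(im,lo,hi,nm):
    k=cv2.inRange(cv2.cvtColor(im,cv2.COLOR_BGR2HSV),lo,hi);M=cv2.moments(k,True);print(nm,int(M['m00']),round(M['m10']/max(M['m00'],1),1),round(M['m01']/max(M['m00'],1),1))
for n,im in(("before",b),("now",a)):
    m(im[90:170,30:100],(82,100,40),(98,255,255),n+" teal"); m(im[90:115,35:85],(0,0,175),(179,40,255),n+" white")
for n,im in(("before",o),("now",i)):
    m(im[225:290,445:505],(0,110,40),(10,255,255),n+" vase"); m(im[328:360,300:345],(0,0,170),(179,40,255),n+" jarcap")
# lid angle check: wooden lid visible front? grey bar position vs model at 45deg
```

```text
14.775 [ 0.5055 -0.007   0.2803] yang 10.45 q [-14.2  16.1  77.6  -0.1  86.4 -24.6] F [-5.18 -6.    1.42] w 0.0099 59.02850031852722
before teal 1354 36.7 42.6
before white 129 23.8 10.9
now teal 1382 37.2 42.9
now white 129 23.9 10.8
before vase 1344 28.3 31.6
before jarcap 531 23.5 15.0
now vase 1335 28.3 31.7
now jarcap 532 23.5 15.0
```

The pail, vase and jar haven't moved, the lid is held and steady, and the strain is relieved. Handing in.

```bash
python3 -c "from rig import env;print(env.close_job())"
```

```text
the job is handed in; nothing more can be done
None
```

The pail hangs by its bail on the stand's hook, the lid is held steady at about 45° by its bar, the vase and glaze jar have not moved, and the job is handed in; no verdict came back.

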